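# Tip the ice from the jug tipper into the orange cup

### The arm

A 6-joint arm with a two-finger parallel gripper is mounted at the origin on the work surface. World frame = base frame: x ahead of the robot, y to its left, z up, the work surface at z = 0. Lengths are in m, angles in rad, forces in N, time in s.
With the tool pointing down it reaches from about 0.375 to 0.925 m from the base axis. Payload 5.7 kg.
Tool frame: the origin (TCP) lies midway between the tips of the shut fingers; the grasp point (between the pads) lies 19 mm behind it; z points along the fingers, y is the line along which they close (so a half turn about z gives the same grasp; the last joint's range is limited). The gripper opens to 85 mm and grips with 20 to 120 N. Pads are 22 mm wide; open, the fingers measure 114 mm over their backs; the gripper's body (76 mm by 85 mm) begins 54 mm behind the grasp point. The pads swing forward as they close: fully open they stand 13 mm farther back than shut.
Start: joints at [-1.341, 0.359, 1.51, -0, 1.272, -0.115], TCP at [0.203, -0.565, 0.231] pointing down, gripper open.
Joint ranges: [-2.97, 2.97], [-1.01, 2.36], [0.21, 2.38], [-0.96, 4.11], [0.2, 2.71], [-2.98, 2.98]. Speed limits (rad/s): [2.39, 2.39, 3.14, 3.14, 3.14, 3.14].

### API

Orientations are given as a rotation vector (axis times angle).
In Python, from workcell import ctrl gives the robot as it stands. The module is installed in compiled form; this text tells all that it offers.
- The arm moves only by the shell command python3 -m handwheel 'ROWS' [FORCE]. ROWS is JSON, a list of rows, each an object with "hand": the opening, from -1 (shut) to 1 (fully open), so that 0 is half open; "dp": the shift along the tool's x, y, z scaled (see below), a list of three; "angular": the turn, a rotation vector about the tool's x, y, z scaled (see below), a list of three. In form: [{"hand": hand, "dp": [x, y, z], "angular": [wx, wy, wz]}, ...]. A call has exactly 10 rows; each row is the pose to reach, as a shift and turn from the pose commanded when the call began, along the tool's axes at that moment; what a row does not reach only later rows make up. The controller multiplies each number of a shift by 150 mm and each number of a turn by 45 degrees. A row lasts 1/8 s, in which the tool goes at most 62.5 mm and 10.7 degrees, less where a joint would pass 70% of its speed; a pose out of reach is approached as far as the arm can. A call with a number of a shift or a turn outside -1 to 1 is refused whole. A call with a gripper value outside its range is refused whole. The fingers move at their own pace and stop on an object; FORCE is the grip in N (left out, the last holds). Time passes only in rows, so rows that repeat a pose let the fingers close, or fill a call up. It gives the time, the measured TCP pose, the force, the opening and the grip force at its end, in the units of the state.
- ctrl.read_state(): the state, without advancing time (a new reading comes with each control period).
- ctrl.grab_frame(name): name is "scene" or "top" or "wrist"; returns the picture (384x512x3 uint8, red, green, blue); there is no depth.
- ctrl.get_calibration(name): a dict with "fovy" (degrees; the focal length in pixels is half the picture's height over the tangent of half this angle, whatever the lens; pixels are square), "cx", "cy" (the principal point, pixels), "origin" and "attitude" of the camera in the world. Camera axes: x right, y down, z forward; pixel columns grow to the right and rows downward; lengths in m; the calibration is good to about 2 mm. The wrist camera is an equidistant fisheye: a pixel r from the principal point sees the ray r / f radians off the axis. A picture is of the moment at which its call begins: read the wrist's pose just before it. get_calibration takes no time and is no camera call; for the wrist camera it gives the pose at the moment of the call.
- ctrl.job_done(): hands the job in; it is judged then, once.
The state is a dict: "t": time; "q": joint angles; "qvel": joint speeds; "joint_efforts": joint torques, N m; "ee_pos": TCP position; "tcp_rot": TCP orientation; "ft_force": force on the tool from outside, world axes, zero at the start; "moment": the same for the moment, N m; "width": finger opening in m; "grip_force": force on a finger pad.
Only numpy, scipy, OpenCV 4.12 (cv2) and the standard library are available. Lean on these libraries where they do the work, as an engineer would, in place of code of your own. Each camera call takes 0.05 s, during which the arm holds its last target. There are 200 camera calls.

### The job

Turn the blue jug on its tipping stand until its spout faces the orange cup, then tip it forward so that all three ice cubes drop into the cup, and let it come back upright. Leave the cup standing where it is and do not disturb the tumbler or the other things on the table.

Things in the scene. Friction and masses are not known exactly. Their poses are not given: they have to be found in the camera images.
- tipper: fixed round foot of the jug tipper (a stand that holds a jug for tipping), black rubber disc 100 mm across, 18 mm high, stuck to the table. Origin: centre of its underside on the table; the turning axis of the stand runs straight up through it. Its own yaw has no meaning for the work.
- turntable: turning upper part of the stand: grey disc 94 mm across with two steel side uprights 108 mm apart. Origin on the turning axis at table height. Its x axis points the way the spout faces, -x to the handle, z up. Turns both ways (2.6 rad either side of the foot's x axis); stiff, 0.10 N m, just over 1 N sideways at the handle; stays where it is left.
- jug (a joint): forward tilt of the jug about point tilt_pivot, rad: 0 upright, positive tips the spout down, stop at 2.0. Weight (0.24 to 0.38 kg) and a light spring return it to 0 within a second when let go. 0.15 to 0.25 N m tips it: take the handle up and over in an arc about the axis (upward first; pushing straight at the pivot jams). Ice slides out at 1.6 to 1.95: go to the stop, wait a second.
- tilt_pivot (a point): middle of the jug's tilt axis, which is level and parallel to the turntable's y axis: 30 mm from the turning axis towards the spout, 152 mm above the table. It turns with the stand but does not tilt with the jug.
- spout_tip (a point): tip of the jug's beak, upright 75 mm from the turning axis and 201 mm above the table; tilts with the jug, at the stop 55 mm from the axis, 91 mm above the table. Ice falls 90 to 135 mm in front of the axis. Jug: blue plastic, open top, 82 mm wide at the foot, 100 mm at the rim, 105 mm high, wall 3 mm, underside 92 mm above the table.
- handle_top (a point): top outer corner of the handle, on its middle line; upright 89 mm behind the turning axis, 204 mm above the table (119 mm behind and 52 mm above the tilt axis). The handle is an upright strap 18 mm wide, 10 mm thick, its flat outer face reaching 72 mm down from here; its top bar, 12 mm deep, runs forward to the rim; gap to the jug about 30 mm.
- orange_cup: orange plastic cup, the one to fill: loose, 90 g, 82 mm across the mouth (77 mm inside), 66 mm across the foot, 78 mm high, floor 3.5 mm thick. Origin: centre of its underside. It stands 112 to 120 mm from the turning axis.
- ice1: whitish ice cube, 24 mm, 13 g, slippery, at first on the floor of the jug. Origin: its centre.
- ice2: second ice cube, same as ice1
- ice3: third ice cube, same as ice1
- tumbler: clear glass tumbler, 68 mm across the mouth, 100 mm high, on another side of the stand, not to be filled or moved. Origin: centre of its underside.
- egg_cup: white ceramic egg cup, 49 mm across, 60 mm high, bystander. Origin: centre of its underside.
- fork: steel table fork lying flat, 185 mm long along its x axis, bystander. Origin: under its middle.
- salt_shaker: white salt shaker with a steel cap, 42 mm across, 81 mm high, bystander. Origin: centre of its underside.
- peanut_jar: brown jar with a red lid, 72 mm across, 110 mm high, bystander. Origin: centre of its underside.
- enamel_mug: white enamel mug, 80 mm across, 78 mm high, bystander. Origin: centre of its underside.
Mind the look-alikes: they are no part of the job. What is shaped like the orange_cup but black or green is not meant.

How it is judged:
On the way, in this order (a step that is already met when the one before it is completed fails the run):
1. the jug, still upright, is turned so that its spout faces the orange cup (y of orange_cup in the frame of turntable between -0.022 and 0.022 m and x of orange_cup in the frame of turntable above 0.05 m and value of joint jug below 0.25 rad), for 0.2 s.
2. the jug is tipped well forward with its spout facing the cup (y of orange_cup in the frame of turntable between -0.03 and 0.03 m and x of orange_cup in the frame of turntable above 0.05 m and value of joint jug above 1.5 rad), for 0.1 s.
At the end, for the whole second after the job is handed in: All three ice cubes lie inside the orange cup, below its rim (cube centres within 38 mm of the cup's axis, less than 75 mm above its underside); the cup stands upright (within 7 degrees) and still on the table; the jug is back upright (tilt under 0.15 rad) (horizontal distance between each of ice1, ice2, ice3 and orange_cup below 0.038 m and z of ice1 in the frame of orange_cup between 0.005 and 0.075 m and z of ice2 in the frame of orange_cup between 0.005 and 0.075 m and z of ice3 in the frame of orange_cup between 0.005 and 0.075 m and angle between orange_cup's own z axis and vertical below 0.12 rad and height (world z) of orange_cup below 0.01 m and linear speed of orange_cup below 0.03 m/s and value of joint jug below 0.15 rad); the robot touches nothing.
It fails at once if the orange cup is shifted more than 30 mm from where it stood (distance of orange_cup from where it was at the start of the episode above 0.03 m).
It fails at once if the tumbler is shifted more than 30 mm or knocked over (distance of tumbler from where it was at the start of the episode above 0.03 m or angle between tumbler's own z axis and vertical above 0.6 rad).
It fails at once if another thing on the table is shifted more than 30 mm (distance of any of egg_cup, fork, salt_shaker, peanut_jar, enamel_mug from where it was at the start of the episode above 0.03 m).
It also fails if it takes over 61 s, if anything falls off the work surface, if the arm or the gripper's body presses on something with over 40 N, if the wrist force passes 120 N, or if a joint passes its speed limit or range.

## Working session

There is one attempt and no reset: what is moved stays moved. The work goes in short steps, Python scripts to look and compute and a shell command to move; the robot and the scene stay as the last step left them, time stands still between calls to the robot, and variables do not carry over. Pictures are saved under pics/ and viewed, at most 10 in all, crops included, and the job is handed in when it is done.

```bash
mkdir -p pics
python3 - <<'E'
from workcell import ctrl
import cv2
print(ctrl.read_state())
for n in("top","scene"):
    c=ctrl.get_calibration(n);print(n,c)
    cv2.imwrite(f"pics/{n}0.png",cv2.cvtColor(ctrl.grab_frame(n),cv2.COLOR_RGB2BGR))
E
```

```text
{'t': 0.0, 'q': array([-1.34110294e+00,  3.59531962e-01,  1.51142573e+00, -9.10700681e-06,
        1.27248726e+00, -1.15133903e-01]), 'qvel': array([-9.27922596e-04, -4.92015317e-04,  3.73360711e-05,  4.03729700e-04,
       -1.33490638e-03,  5.28478280e-04]), 'joint_efforts': array([ 1.25009308e-03, -5.27614546e+01, -2.78627908e+01, -4.07589414e-04,
        1.32083925e-02, -4.50934863e-06]), 'ee_pos': array([ 0.20263715, -0.56403267,  0.23044008]), 'tcp_rot': array([-3.09319190e+00, -5.38660827e-01,  1.80110858e-04]), 'ft_force': array([0.17617553, 0.38829703, 0.36521948]), 'moment': array([-0.08623519, -0.04397687, -0.00885509]), 'grip_force': 0.0, 'width': 0.08515232159047637}
top {'fovy': 56.038362579133, 'cx': 258.35664447218534, 'cy': 189.6678948494246, 'origin': array([0.43344493, 0.00896734, 1.04816669]), 'attitude': array([-2.15198845,  2.13779783, -0.15122615])}
scene {'fovy': 52.6585510820867, 'cx': 250.2809541975733, 'cy': 190.44026266971676, 'origin': array([ 1.35834086, -0.25456524,  0.68106256]), 'attitude': array([-1.77042061, -1.33824908,  0.73020398])}
```

View pics/top0.png

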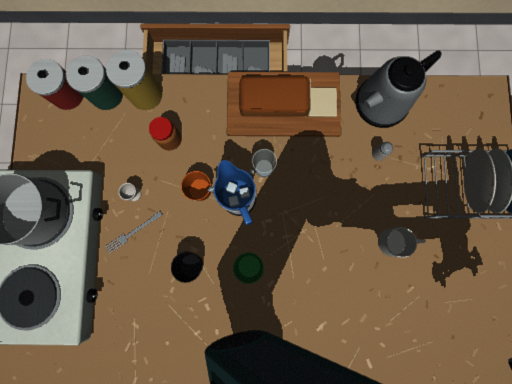

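View pics/scene0.png

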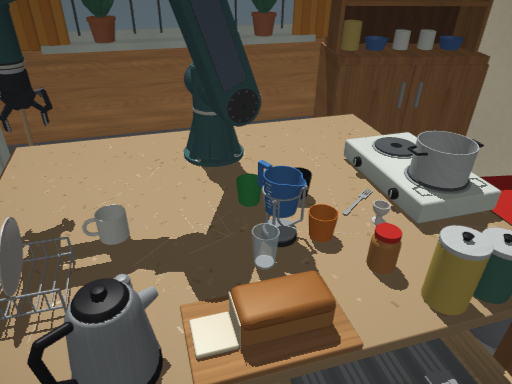

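Top view: the jug is at (234,188), spout towards (225,168), handle towards (247,220). The tumbler is at (264,162). Three things share the cup shape: orange (197,186), black (187,266) and green (249,267). The orange one at (197,186) fits by colour and is about 115 mm from the stand. I'll check this in one enlarged crop.

```bash
cat > h.py <<'E'
import numpy as np
from scipy.spatial.transform import Rotation as R
from workcell import ctrl
def K(c): return 192/np.tan(np.radians(c["fovy"])/2)
def at_z(n,u,v,z):
    c=ctrl.get_calibration(n); f=K(c)
    d=R.from_rotvec(c["attitude"]).apply([(u-c["cx"])/f,(v-c["cy"])/f,1])
    return c["origin"]+d*(z-c["origin"][2])/d[2]
def proj(n,p):
    c=ctrl.get_calibration(n); f=K(c)
    q=R.from_rotvec(c["attitude"]).inv().apply(np.asarray(p)-c["origin"])
    return np.c_[q[...,0]/q[...,2]*f+c["cx"],q[...,1]/q[...,2]*f+c["cy"]]
E
python3 - <<'E'
import cv2
a=cv2.imread("pics/top0.png")[140:240,170:290]
b=cv2.resize(a,None,fx=6,fy=6,interpolation=cv2.INTER_CUBIC)
b=cv2.convertScaleAbs(b,alpha=1.4,beta=20)
cv2.imwrite("pics/crop.png",b)
E
```

```text
(no output)
```

View pics/crop.png

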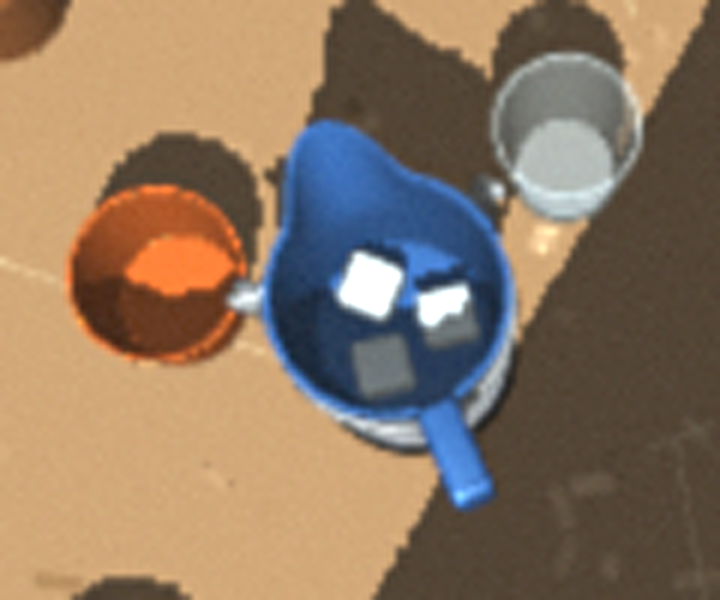

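The crop confirms it: orange cup mouth centred at crop (157,274), tumbler mouth at (567,135), handle end at (476,498), beak tip at about (312,125), pivot knobs at (245,296) and (490,190).

Run:
```python
from h import *
np.set_printoptions(precision=4,suppress=True)
g=lambda x,y,z: at_z("top",170+(x+.5)/6-.5,140+(y+.5)/6-.5,z)
cup=g(157,274,.078);tum=g(567,135,.1);ha=g(476,500,.204);sp=g(312,125,.201);k1=g(245,296,.152);k2=g(490,190,.152)
ax=(ha*75+sp*89)/164
d=sp-ha; print("axis",ax,"len",np.linalg.norm(d),"yaw",np.degrees(np.arctan2(d[1],d[0])))
e=k1-k2; m=(k1+k2)/2; yaw=np.arctan2(-e[0],e[1]); print("knob len",np.linalg.norm(e),np.degrees(yaw),m-.03*np.array([np.cos(yaw),np.sin(yaw),0]))
print("cup",cup,"tum",tum,"handle",ha)
a=cup-ax; print("cup dir",np.degrees(np.arctan2(a[1],a[0])),np.linalg.norm(a[:2]))
a=tum-ax; print("tum dir",np.degrees(np.arctan2(a[1],a[0])),np.linalg.norm(a[:2]))
print("jar,egg,green,black",at_z("top",161,128,.11),at_z("top",128,190,.06),at_z("top",249,267,.04),at_z("top",187,266,.04))
print(R.from_rotvec(ctrl.read_state()["tcp_rot"]).as_matrix())
```

```text
axis [0.5586 0.0704 0.2024] len 0.16388579704194342 yaw 24.259578232440102
knob len 0.11193149088889452 24.159607711700495 [0.5603 0.0697 0.152 ]
cup [0.5855 0.1835 0.078 ] tum [ 0.6461 -0.0021  0.1   ] handle [0.4776 0.0339 0.204 ]
cup dir 76.6501050595194 0.11620681727556176
tum dir -39.62911848123009 0.1136250109328181
jar,egg,green,black [0.7361 0.2764 0.11  ] [0.5738 0.3741 0.06  ] [0.3658 0.0372 0.04  ] [0.3672 0.2072 0.04  ]
[[ 0.9411  0.338  -0.0004]
 [ 0.338  -0.9411  0.0017]
 [ 0.0002 -0.0017 -1.    ]]
```

```bash
python3 -m handwheel '[{"hand":1,"dp":[0.1,-0.1,-0.05],"angular":[0,0,0]},{"hand":1,"dp":[0.25,-0.25,-0.1],"angular":[0,0,0]},{"hand":1,"dp":[0.4,-0.4,-0.15],"angular":[0,0,0]},{"hand":1,"dp":[0.55,-0.55,-0.15],"angular":[0,0,0]},{"hand":1,"dp":[0.7,-0.7,-0.15],"angular":[0,0,0]},{"hand":1,"dp":[0.8,-0.8,-0.15],"angular":[0,0,0]},{"hand":1,"dp":[0.9,-0.9,-0.15],"angular":[0,0,0]},{"hand":1,"dp":[1,-1,-0.15],"angular":[0,0,0]},{"hand":1,"dp":[1,-1,-0.15],"angular":[0,0,0]},{"hand":1,"dp":[1,-1,-0.15],"angular":[0,0,0]}]' 30
python3 -m handwheel '[{"hand":1,"dp":[0.1,-0.1,0],"angular":[0,0,0]},{"hand":1,"dp":[0.25,-0.25,0],"angular":[0,0,0]},{"hand":1,"dp":[0.4,-0.4,0],"angular":[0,0,0]},{"hand":1,"dp":[0.55,-0.55,0],"angular":[0,0,0]},{"hand":1,"dp":[0.7,-0.7,0],"angular":[0,0,0]},{"hand":1,"dp":[0.8,-0.8,0],"angular":[0,0,0]},{"hand":1,"dp":[0.9,-0.9,0],"angular":[0,0,0]},{"hand":1,"dp":[1,-1,0],"angular":[0,0,0]},{"hand":1,"dp":[1,-1,0],"angular":[0,0,0]},{"hand":1,"dp":[1,-1,0],"angular":[0,0,0]}]' 30
python3 - <<'E'
from h import *
s=ctrl.read_state();M=R.from_rotvec(s["tcp_rot"]).as_matrix()
print(s["q"],M.T@(np.array([.4824,.0356,.25])-s["ee_pos"])/.15)
E
```

```text
t: 1.35
ee_pos: [0.2934, -0.3732, 0.2539]
tcp_rot: [3.094, 0.539, -0.0]
ft_force: [-0.2, 0.2, -0.2]
width: 0.0853
grip_force: 0.0
t: 2.6
ee_pos: [0.3837, -0.1818, 0.2538]
tcp_rot: [3.095, 0.539, -0.0]
ft_force: [-0.3, 0.0, -0.5]
width: 0.0858
grip_force: 0.0
[-6.04994580e-01  7.67528626e-02  1.83109239e+00 -5.76108385e-04
  1.23350978e+00  6.21304461e-01] [ 1.10886631 -1.14203821  0.02455361]
```

```bash
python3 -m handwheel '[{"hand":1,"dp":[0.1,-0.1,0],"angular":[0,0,0]},{"hand":1,"dp":[0.25,-0.25,0],"angular":[0,0,0]},{"hand":1,"dp":[0.4,-0.4,0],"angular":[0,0,-0.03]},{"hand":1,"dp":[0.55,-0.55,0],"angular":[0,0,-0.06]},{"hand":1,"dp":[0.7,-0.7,0],"angular":[0,0,-0.1]},{"hand":1,"dp":[0.8,-0.8,0],"angular":[0,0,-0.1]},{"hand":1,"dp":[0.9,-0.9,0],"angular":[0,0,-0.1]},{"hand":1,"dp":[0.95,-0.95,0],"angular":[0,0,-0.1]},{"hand":1,"dp":[1,-1,0],"angular":[0,0,-0.1]},{"hand":1,"dp":[1,-1,0],"angular":[0,0,-0.1]}]' 30
python3 - <<'E'
from h import *
import cv2
s=ctrl.read_state();M=R.from_rotvec(s["tcp_rot"]).as_matrix()
print(np.degrees(np.arctan2(M[1,0],M[0,0])),M.T@(np.array([.4824,.0356,.167])-s["ee_pos"])/.15)
c=ctrl.get_calibration("wrist");im=ctrl.grab_frame("wrist")
# predicted pixels of handle top outer corner and bar/rim end, from the top-camera estimate
f=K(c)
for p in([.4776,.0339,.204],[.5139,.0502,.204]):
    q=R.from_rotvec(c["attitude"]).inv().apply(np.array(p)-c["origin"]);r=np.hypot(q[0],q[1]);k=np.arctan2(r,q[2])*f/r
    u,v=q[0]*k+c["cx"],q[1]*k+c["cy"];print(u,v);cv2.drawMarker(im,(int(round(u)),int(round(v))),(255,0,0),0,8)
cv2.imwrite("pics/w1.png",cv2.cvtColor(im,cv2.COLOR_RGB2BGR))
E
```

```text
t: 3.85
ee_pos: [0.4744, 0.0108, 0.2538]
tcp_rot: [3.071, 0.66, -0.0]
ft_force: [-0.5, 0.2, -0.6]
width: 0.085
grip_force: 0.0
24.26777048512574 [ 0.11643377 -0.1285566   0.57855014]
226.77419957842062 201.09390810086984
225.45695517290505 143.24961469422263
```

View pics/w1.png

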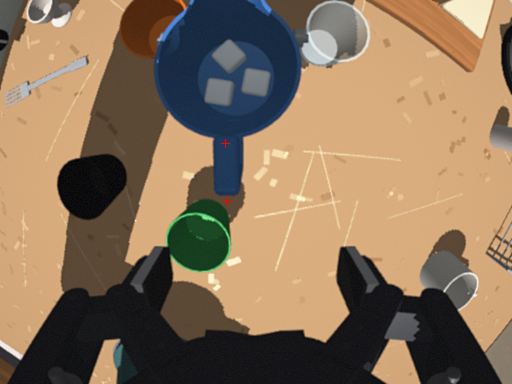

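The strap end shows at (228,194), about 7 px beyond the predicted mark, so I go about 2.5 mm further towards the jug, then descend and grip.

```bash
python3 -m handwheel '[{"hand":1,"dp":[0.07,-0.07,0],"angular":[0,0,0]},{"hand":1,"dp":[0.133,-0.13,0],"angular":[0,0,0]},{"hand":1,"dp":[0.133,-0.13,0.15],"angular":[0,0,0]},{"hand":1,"dp":[0.133,-0.13,0.3],"angular":[0,0,0]},{"hand":1,"dp":[0.133,-0.13,0.45],"angular":[0,0,0]},{"hand":1,"dp":[0.133,-0.13,0.58],"angular":[0,0,0]},{"hand":1,"dp":[0.133,-0.13,0.58],"angular":[0,0,0]},{"hand":-0.3,"dp":[0.133,-0.13,0.58],"angular":[0,0,0]},{"hand":-0.6,"dp":[0.133,-0.13,0.58],"angular":[0,0,0]},{"hand":-1,"dp":[0.133,-0.13,0.58],"angular":[0,0,0]}]' 30
python3 -m handwheel '[{"hand":-1,"dp":[0,0,0],"angular":[0,0,0]},{"hand":-1,"dp":[0,0,0],"angular":[0,0,0]},{"hand":-1,"dp":[0,0,0],"angular":[0,0,0]},{"hand":-1,"dp":[0,0,0],"angular":[0,0,0]},{"hand":-1,"dp":[0,0,0],"angular":[0,0,0]},{"hand":-1,"dp":[0,0,0],"angular":[0,0,0]},{"hand":-1,"dp":[0,0,0],"angular":[0,0,0]},{"hand":-1,"dp":[0,0,0],"angular":[0,0,0]},{"hand":-1,"dp":[0,0,0],"angular":[0,0,0]},{"hand":-1,"dp":[0,0,0],"angular":[0,0,0]}]' 30
python3 - <<'E'
from h import *
s=ctrl.read_state();M=R.from_rotvec(s["tcp_rot"]).as_matrix()
A=np.array([.5595,.070]);p=s["ee_pos"][:2]-A
for a in np.arange(1,11)*5.24:
    c,n=np.cos(np.radians(a)),np.sin(np.radians(a));d=np.array([c*p[0]-n*p[1],n*p[0]+c*p[1]])-p
    print(round(a,1),np.round(M.T@np.r_[d,0]/.15,3)[:2],round(-a/45,3))
E
```

```text
t: 5.15
ee_pos: [0.4849, 0.037, 0.1675]
tcp_rot: [3.071, 0.66, 0.002]
ft_force: [1.2, -0.3, 0.7]
width: 0.0324
grip_force: 0.0
t: 6.4
ee_pos: [0.4846, 0.0368, 0.1669]
tcp_rot: [3.071, 0.66, 0.0]
ft_force: [-0.5, -1.9, 3.4]
width: 0.0172
grip_force: 33.0
5.2 [0.002 0.05 ] -0.116
10.5 [0.008 0.099] -0.233
15.7 [0.019 0.148] -0.349
21.0 [0.035 0.196] -0.466
26.2 [0.055 0.242] -0.582
31.4 [0.078 0.286] -0.699
36.7 [0.106 0.327] -0.815
41.9 [0.137 0.366] -0.932
47.2 [0.172 0.402] -1.048
52.4 [0.21  0.434] -1.164
```

Gripped (17 mm on the strap). I turn the stand 52° in two equal arcs.

```bash
python3 -m handwheel '[{"hand":-1,"dp":[0.001,0.031,0],"angular":[0,0,-0.073]},{"hand":-1,"dp":[0.003,0.062,0],"angular":[0,0,-0.145]},{"hand":-1,"dp":[0.008,0.093,0],"angular":[0,0,-0.218]},{"hand":-1,"dp":[0.014,0.124,0],"angular":[0,0,-0.291]},{"hand":-1,"dp":[0.022,0.154,0],"angular":[0,0,-0.364]},{"hand":-1,"dp":[0.032,0.183,0],"angular":[0,0,-0.436]},{"hand":-1,"dp":[0.043,0.212,0],"angular":[0,0,-0.509]},{"hand":-1,"dp":[0.055,0.242,0],"angular":[0,0,-0.582]},{"hand":-1,"dp":[0.055,0.242,0],"angular":[0,0,-0.582]},{"hand":-1,"dp":[0.055,0.242,0],"angular":[0,0,-0.582]}]' 30
python3 -m handwheel '[{"hand":-1,"dp":[0.001,0.031,0],"angular":[0,0,-0.073]},{"hand":-1,"dp":[0.003,0.062,0],"angular":[0,0,-0.145]},{"hand":-1,"dp":[0.008,0.093,0],"angular":[0,0,-0.218]},{"hand":-1,"dp":[0.014,0.124,0],"angular":[0,0,-0.291]},{"hand":-1,"dp":[0.022,0.154,0],"angular":[0,0,-0.364]},{"hand":-1,"dp":[0.032,0.183,0],"angular":[0,0,-0.436]},{"hand":-1,"dp":[0.043,0.212,0],"angular":[0,0,-0.509]},{"hand":-1,"dp":[0.055,0.242,0],"angular":[0,0,-0.582]},{"hand":-1,"dp":[0.055,0.242,0],"angular":[0,0,-0.582]},{"hand":-1,"dp":[0.055,0.242,0],"angular":[0,0,-0.582]}]' 30
python3 - <<'E'
from h import *
import cv2
s=ctrl.read_state();M=R.from_rotvec(s["tcp_rot"]).as_matrix()
print(np.degrees(np.arctan2(M[1,0],M[0,0])),s["q"],s["moment"])
im=ctrl.grab_frame("top")[140:240,170:290]
cv2.imwrite("pics/t2.png",cv2.convertScaleAbs(cv2.resize(cv2.cvtColor(im,cv2.COLOR_RGB2BGR),None,fx=6,fy=6,interpolation=2),alpha=1.4,beta=20))
E
```

```text
t: 7.65
ee_pos: [0.5072, 0.0067, 0.167]
tcp_rot: [2.842, 1.336, 0.001]
ft_force: [1.0, -6.2, 5.4]
width: 0.0173
grip_force: 33.2
t: 8.9
ee_pos: [0.5411, -0.0105, 0.1672]
tcp_rot: [2.464, 1.945, 0.001]
ft_force: [2.0, -6.3, 5.0]
width: 0.0175
grip_force: 33.1
76.56939539083922 [-1.46043341e-01  3.42815946e-01  1.71516342e+00 -1.62444288e-03
  1.08139228e+00  8.91255473e-02] [-0.74222225 -0.09817821 -0.14842721]
```

View pics/t2.png

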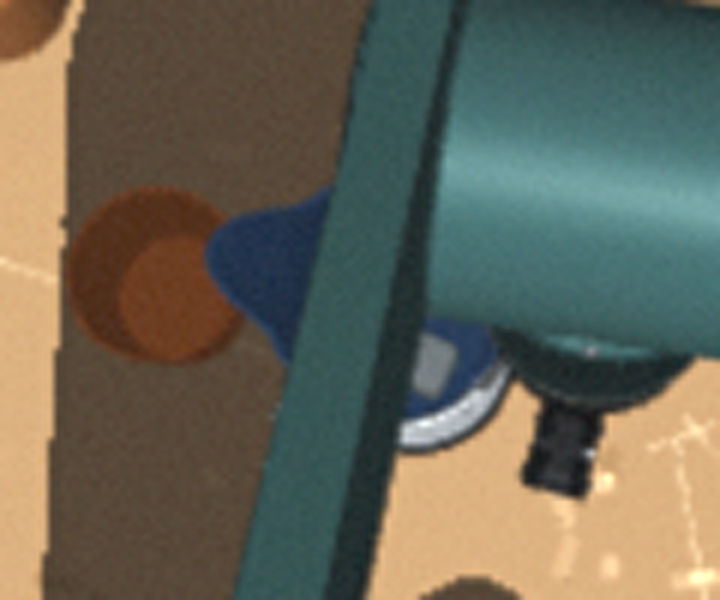

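Spout beak now at crop (212,243), pointing at the cup at (157,274). I check the angle and work out the re-grip at 45° and the tipping arc.

```bash
python3 - <<'E'
from h import *
sp=at_z("top",170+212.5/6-.5,140+243.5/6-.5,.201); A=np.array([.5595,.070]);d=sp[:2]-A
print("spout yaw",np.degrees(np.arctan2(d[1],d[0])),np.linalg.norm(d))
c=np.array([.5855,.1835])-A;print("cup",np.degrees(np.arctan2(c[1],c[0])))
E
python3 -m handwheel '[{"hand":-0.5,"dp":[0,0,0],"angular":[0,0,0]},{"hand":0,"dp":[0,0,0],"angular":[0,0,0]},{"hand":0.1,"dp":[0,0,0],"angular":[0,0,0]},{"hand":0.1,"dp":[0,0,0],"angular":[0,0,0]},{"hand":0.1,"dp":[0.02,0,0],"angular":[0,0.2,0]},{"hand":0.1,"dp":[0.04,0,0],"angular":[0,0.4,0]},{"hand":0.1,"dp":[0.06,0,0],"angular":[0,0.6,0]},{"hand":0.1,"dp":[0.08,0,0],"angular":[0,0.8,0]},{"hand":0.1,"dp":[0.09,0,0],"angular":[0,1,0]},{"hand":0.1,"dp":[0.09,0,0],"angular":[0,1,0]}]' 20
python3 -m handwheel '[{"hand":-0.5,"dp":[0,0,0],"angular":[0,0,0]},{"hand":-1,"dp":[0,0,0],"angular":[0,0,0]},{"hand":-1,"dp":[0,0,0],"angular":[0,0,0]},{"hand":-1,"dp":[0,0,0],"angular":[0,0,0]},{"hand":-1,"dp":[0,0,0],"angular":[0,0,0]},{"hand":-1,"dp":[0,0,0],"angular":[0,0,0]},{"hand":-1,"dp":[0,0,0],"angular":[0,0,0]},{"hand":-1,"dp":[0,0,0],"angular":[0,0,0]},{"hand":-1,"dp":[0,0,0],"angular":[0,0,0]},{"hand":-1,"dp":[0,0,0],"angular":[0,0,0]}]' 20
cat > arc.py <<'E'
from h import *
import sys
s=ctrl.read_state();M=R.from_rotvec(s["tcp_rot"]).as_matrix()
A=np.array([.5595,.070]);print("q",np.round(s["q"],2))
z=M[:,2];G=s["ee_pos"]-.019*z
y=np.radians(76.6);X=np.array([np.cos(y),np.sin(y),0])
g=np.array([(G-np.r_[A,0])@X-.03,G[2]-.152]);print("G rel pivot",g,"lateral",(G-np.r_[A,0])@np.cross([0,0,1],X))
P=np.degrees(np.arctan2(-z[2],z@X));print("P",P)
th0=float(sys.argv[1]) if len(sys.argv)>1 else 0 # present tilt deg
T,k=114.6,.8
step=(T-th0)/float(sys.argv[2]) if len(sys.argv)>2 else T/4
def tcp(th,P):
    t,p=np.radians(th),np.radians(P)
    G=np.array([g[0]*np.cos(t)+g[1]*np.sin(t),-g[0]*np.sin(t)+g[1]*np.cos(t)])
    return G+.019*np.array([np.cos(p),-np.sin(p)])
n=round((T-th0)/step)
for c in range(n):
    Pc=P+k*step*c;o=tcp(step*c,Pc);p=np.radians(Pc)
    zx=np.array([np.cos(p),-np.sin(p)]);xx=np.array([np.sin(p),np.cos(p)])
    print("call",c)
    for i in range(1,11):
        d=tcp(step*(c+i/10),Pc+k*step*i/10)-o
        print(np.round([d@xx/.15,d@zx/.15,-k*step*i/10/45],3))
E
python3 arc.py
```

```text
spout yaw 74.56868179634702 0.07249030438371894
cup 77.09758747273206
t: 10.2
ee_pos: [0.5426, 0.0019, 0.165]
tcp_rot: [-1.99, -1.563, -0.821]
ft_force: [0.1, -0.0, 0.3]
width: 0.047
grip_force: 0.0
t: 11.45
ee_pos: [0.5433, 0.004, 0.167]
tcp_rot: [-1.986, -1.569, -0.824]
ft_force: [3.3, 4.8, -1.0]
width: 0.0176
grip_force: 21.9
q [-0.61  0.5   1.8   0.76  1.29 -0.77]
G rel pivot [-0.1114051   0.02839597] lateral 0.0004349022293277244
P 44.93491220796748
call 0
[ 0.028 -0.019 -0.051]
[ 0.058 -0.036 -0.102]
[ 0.088 -0.052 -0.153]
[ 0.119 -0.066 -0.204]
[ 0.15  -0.079 -0.255]
[ 0.182 -0.09  -0.306]
[ 0.215 -0.099 -0.357]
[ 0.248 -0.106 -0.407]
[ 0.281 -0.112 -0.458]
[ 0.315 -0.117 -0.509]
call 1
[ 0.03  -0.015 -0.051]
[ 0.061 -0.029 -0.102]
[ 0.092 -0.041 -0.153]
[ 0.124 -0.052 -0.204]
[ 0.157 -0.061 -0.255]
[ 0.19  -0.068 -0.306]
[ 0.223 -0.073 -0.357]
[ 0.256 -0.077 -0.407]
[ 0.29  -0.079 -0.458]
[ 0.323 -0.08  -0.509]
call 2
[ 0.031 -0.012 -0.051]
[ 0.063 -0.022 -0.102]
[ 0.096 -0.03  -0.153]
[ 0.129 -0.037 -0.204]
[ 0.162 -0.042 -0.255]
[ 0.195 -0.046 -0.306]
[ 0.229 -0.047 -0.357]
[ 0.262 -0.047 -0.407]
[ 0.295 -0.046 -0.458]
[ 0.329 -0.042 -0.509]
call 3
[ 0.032 -0.008 -0.051]
[ 0.065 -0.014 -0.102]
[ 0.098 -0.019 -0.153]
[ 0.131 -0.022 -0.204]
[ 0.165 -0.023 -0.255]
[ 0.198 -0.023 -0.306]
[ 0.231 -0.021 -0.357]
[ 0.265 -0.017 -0.407]
[ 0.297 -0.011 -0.458]
[ 0.33  -0.004 -0.509]
```

```bash
python3 -m handwheel '[{"hand":-1,"dp":[0.028,0,-0.019],"angular":[0,-0.051,0]},{"hand":-1,"dp":[0.058,0,-0.036],"angular":[0,-0.102,0]},{"hand":-1,"dp":[0.088,0,-0.052],"angular":[0,-0.153,0]},{"hand":-1,"dp":[0.119,0,-0.066],"angular":[0,-0.204,0]},{"hand":-1,"dp":[0.15,0,-0.079],"angular":[0,-0.255,0]},{"hand":-1,"dp":[0.182,0,-0.09],"angular":[0,-0.306,0]},{"hand":-1,"dp":[0.215,0,-0.099],"angular":[0,-0.357,0]},{"hand":-1,"dp":[0.248,0,-0.106],"angular":[0,-0.407,0]},{"hand":-1,"dp":[0.281,0,-0.112],"angular":[0,-0.458,0]},{"hand":-1,"dp":[0.315,0,-0.117],"angular":[0,-0.509,0]}]' 20
python3 -c '
from h import *
print(np.round(ctrl.read_state()["q"],2))'
```

```text
t: 12.7
ee_pos: [0.548, 0.0232, 0.2118]
tcp_rot: [-2.254, -1.78, -0.436]
ft_force: [4.2, 0.9, -6.8]
width: 0.0179
grip_force: 23.7
[-0.35  0.31  1.72  0.41  1.19 -0.28]
```

```bash
python3 -m handwheel '[{"hand":-1,"dp":[0.03,0,-0.015],"angular":[0,-0.051,0]},{"hand":-1,"dp":[0.061,0,-0.029],"angular":[0,-0.102,0]},{"hand":-1,"dp":[0.092,0,-0.041],"angular":[0,-0.153,0]},{"hand":-1,"dp":[0.124,0,-0.052],"angular":[0,-0.204,0]},{"hand":-1,"dp":[0.157,0,-0.061],"angular":[0,-0.255,0]},{"hand":-1,"dp":[0.19,0,-0.068],"angular":[0,-0.306,0]},{"hand":-1,"dp":[0.223,0,-0.073],"angular":[0,-0.357,0]},{"hand":-1,"dp":[0.256,0,-0.077],"angular":[0,-0.407,0]},{"hand":-1,"dp":[0.29,0,-0.079],"angular":[0,-0.458,0]},{"hand":-1,"dp":[0.323,0,-0.08],"angular":[0,-0.509,0]}]' 20
python3 -m handwheel '[{"hand":-1,"dp":[0.031,0,-0.012],"angular":[0,-0.051,0]},{"hand":-1,"dp":[0.063,0,-0.022],"angular":[0,-0.102,0]},{"hand":-1,"dp":[0.096,0,-0.03],"angular":[0,-0.153,0]},{"hand":-1,"dp":[0.129,0,-0.037],"angular":[0,-0.204,0]},{"hand":-1,"dp":[0.162,0,-0.042],"angular":[0,-0.255,0]},{"hand":-1,"dp":[0.195,0,-0.046],"angular":[0,-0.306,0]},{"hand":-1,"dp":[0.229,0,-0.047],"angular":[0,-0.357,0]},{"hand":-1,"dp":[0.262,0,-0.047],"angular":[0,-0.407,0]},{"hand":-1,"dp":[0.295,0,-0.046],"angular":[0,-0.458,0]},{"hand":-1,"dp":[0.329,0,-0.042],"angular":[0,-0.509,0]}]' 20
python3 - <<'E'
from h import *
import cv2
s=ctrl.read_state();print(np.round(s["q"],2),s["moment"])
im=ctrl.grab_frame("scene")[130:280,220:380]
cv2.imwrite("pics/s3.png",cv2.convertScaleAbs(cv2.resize(cv2.cvtColor(im,cv2.COLOR_RGB2BGR),None,fx=4,fy=4,interpolation=2),alpha=1.4,beta=20))
E
```

```text
t: 13.95
ee_pos: [0.5588, 0.0616, 0.2421]
tcp_rot: [2.455, 1.939, -0.019]
ft_force: [5.2, -4.0, -4.0]
width: 0.0176
grip_force: 20.1
t: 15.2
ee_pos: [0.5703, 0.1103, 0.2487]
tcp_rot: [2.231, 1.762, -0.469]
ft_force: [3.9, -2.7, 5.7]
width: 0.0177
grip_force: 20.5
[ 0.3   0.45  1.4  -0.36  1.51  0.59] [-0.64029623 -0.56868605  0.42674683]
```

View pics/s3.png

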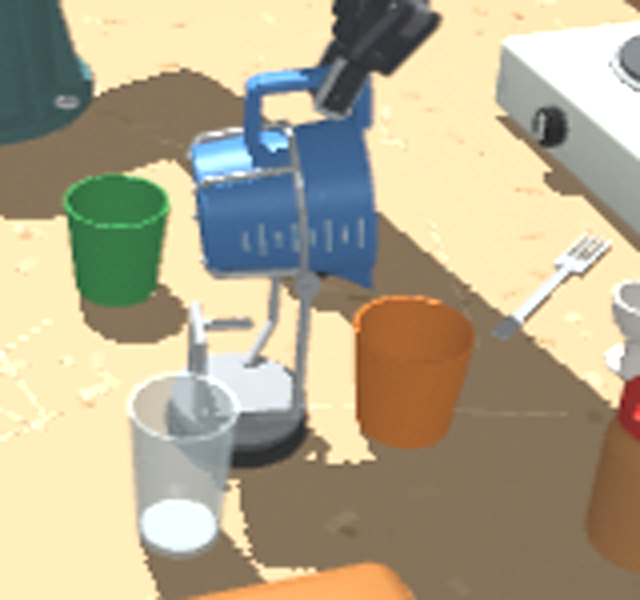

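The jug lies at about 87°, beak at crop (370,280) just beside the cup mouth, grip on the top corner of the strap. I go on to the stop and wait.

```bash
python3 -m handwheel '[{"hand":-1,"dp":[0.032,0,-0.008],"angular":[0,-0.051,0]},{"hand":-1,"dp":[0.065,0,-0.014],"angular":[0,-0.102,0]},{"hand":-1,"dp":[0.098,0,-0.019],"angular":[0,-0.153,0]},{"hand":-1,"dp":[0.131,0,-0.022],"angular":[0,-0.204,0]},{"hand":-1,"dp":[0.165,0,-0.023],"angular":[0,-0.255,0]},{"hand":-1,"dp":[0.198,0,-0.023],"angular":[0,-0.306,0]},{"hand":-1,"dp":[0.231,0,-0.021],"angular":[0,-0.357,0]},{"hand":-1,"dp":[0.265,0,-0.017],"angular":[0,-0.407,0]},{"hand":-1,"dp":[0.297,0,-0.011],"angular":[0,-0.458,0]},{"hand":-1,"dp":[0.33,0,-0.004],"angular":[0,-0.509,0]}]' 20
python3 -m handwheel '[{"hand":-1,"dp":[0,0,0],"angular":[0,0,0]},{"hand":-1,"dp":[0,0,0],"angular":[0,0,0]},{"hand":-1,"dp":[0,0,0],"angular":[0,0,0]},{"hand":-1,"dp":[0,0,0],"angular":[0,0,0]},{"hand":-1,"dp":[0,0,0],"angular":[0,0,0]},{"hand":-1,"dp":[0,0,0],"angular":[0,0,0]},{"hand":-1,"dp":[0,0,0],"angular":[0,0,0]},{"hand":-1,"dp":[0,0,0],"angular":[0,0,0]},{"hand":-1,"dp":[0,0,0],"angular":[0,0,0]},{"hand":-1,"dp":[0,0,0],"angular":[0,0,0]}]' 20
python3 - <<'E'
from h import *
import cv2
s=ctrl.read_state();print(np.round(s["q"],2),s["moment"])
a=ctrl.grab_frame("scene")[130:280,220:380];b=ctrl.grab_frame("top")[140:240,150:250]
im=np.hstack([cv2.resize(a,(480,450),interpolation=2),cv2.resize(b,(320,320),interpolation=2)[:450] if 0 else cv2.copyMakeBorder(cv2.resize(b,(320,320),interpolation=2),0,130,0,0,0)])
cv2.imwrite("pics/s4.png",cv2.convertScaleAbs(cv2.cvtColor(im,cv2.COLOR_RGB2BGR),alpha=1.5,beta=20))
E
```

```text
t: 16.5
ee_pos: [0.5801, 0.1561, 0.229]
tcp_rot: [1.964, 1.552, -0.847]
ft_force: [3.7, -0.4, 5.8]
width: 0.0178
grip_force: 23.0
t: 17.75
ee_pos: [0.5799, 0.1563, 0.2287]
tcp_rot: [1.965, 1.554, -0.846]
ft_force: [3.7, 2.5, 4.4]
width: 0.0176
grip_force: 23.8
[ 0.49  0.7   1.21 -0.6   1.8   0.76] [-0.05309992 -0.28075187  0.65328432]
```

View pics/s4.png

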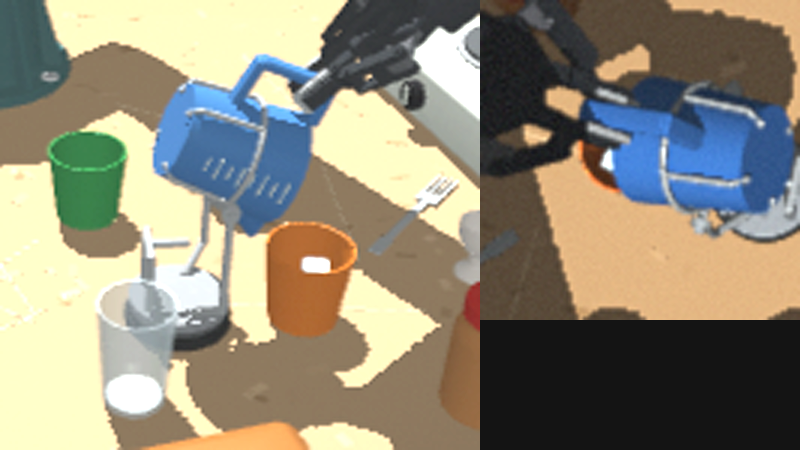

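One cube is visible in the cup at (316,264) and the tilt is about 2.0 by kinematics. I press 4 mm further to be sure of the stop and wait once more.

```bash
python3 -m handwheel '[{"hand":-1,"dp":[0.01,0,-0.001],"angular":[0,0,0]},{"hand":-1,"dp":[0.02,0,-0.003],"angular":[0,-0.02,0]},{"hand":-1,"dp":[0.027,0,-0.004],"angular":[0,-0.03,0]},{"hand":-1,"dp":[0.027,0,-0.004],"angular":[0,-0.03,0]},{"hand":-1,"dp":[0.027,0,-0.004],"angular":[0,-0.03,0]},{"hand":-1,"dp":[0.027,0,-0.004],"angular":[0,-0.03,0]},{"hand":-1,"dp":[0.027,0,-0.004],"angular":[0,-0.03,0]},{"hand":-1,"dp":[0.027,0,-0.004],"angular":[0,-0.03,0]},{"hand":-1,"dp":[0.027,0,-0.004],"angular":[0,-0.03,0]},{"hand":-1,"dp":[0.027,0,-0.004],"angular":[0,-0.03,0]}]' 20
python3 - <<'E'
from h import *
g=np.array([-.1114,.0284])
# present: theta=114.6(stop)+, P now; reverse arc with k=.8, from current commanded pose
s=ctrl.read_state();M=R.from_rotvec(s["tcp_rot"]).as_matrix();y=np.radians(76.6);X=np.array([np.cos(y),np.sin(y),0])
z=M[:,2];P0=np.degrees(np.arctan2(-z[2],z@X));print("P",P0)
T,k,step=114.6,.8,114.6/4
def tcp(th,P):
    t,p=np.radians(th),np.radians(P)
    return np.array([g[0]*np.cos(t)+g[1]*np.sin(t),-g[0]*np.sin(t)+g[1]*np.cos(t)])+.019*np.array([np.cos(p),-np.sin(p)])
for c in range(4):
    Pc=P0-k*step*c;t0=T-step*c;o=tcp(t0,Pc);p=np.radians(Pc)
    zx=np.array([np.cos(p),-np.sin(p)]);xx=np.array([np.sin(p),np.cos(p)])
    print("call",c)
    for i in range(1,11):
        d=tcp(t0-step*i/10,Pc-k*step*i/10)-o
        print(np.round([d@xx/.15,d@zx/.15,k*step*i/10/45],3))
E
```

```text
t: 19.1
ee_pos: [0.5805, 0.1593, 0.2262]
tcp_rot: [1.948, 1.54, -0.867]
ft_force: [3.1, 1.2, 6.4]
width: 0.0176
grip_force: 23.8
P 138.02231405504122
call 0
[-0.033  0.007  0.051]
[-0.065  0.016  0.102]
[-0.097  0.026  0.153]
[-0.128  0.038  0.204]
[-0.158  0.051  0.255]
[-0.188  0.066  0.306]
[-0.217  0.083  0.357]
[-0.245  0.101  0.407]
[-0.272  0.12   0.458]
[-0.299  0.141  0.509]
call 1
[-0.032  0.011  0.051]
[-0.063  0.023  0.102]
[-0.093  0.037  0.153]
[-0.123  0.052  0.204]
[-0.152  0.069  0.255]
[-0.18   0.088  0.306]
[-0.207  0.107  0.357]
[-0.233  0.129  0.407]
[-0.258  0.151  0.458]
[-0.282  0.175  0.509]
call 2
[-0.03   0.014  0.051]
[-0.06   0.03   0.102]
[-0.089  0.047  0.153]
[-0.117  0.066  0.204]
[-0.144  0.086  0.255]
[-0.17   0.108  0.306]
[-0.195  0.131  0.357]
[-0.218  0.155  0.407]
[-0.241  0.181  0.458]
[-0.262  0.207  0.509]
call 3
[-0.029  0.018  0.051]
[-0.057  0.037  0.102]
[-0.084  0.058  0.153]
[-0.11   0.08   0.204]
[-0.134  0.103  0.255]
[-0.158  0.127  0.306]
[-0.18   0.153  0.357]
[-0.201  0.18   0.407]
[-0.22   0.208  0.458]
[-0.238  0.237  0.509]
```

Force did not rise, so I probe further for the stop and look into the cup.

```bash
python3 -m handwheel '[{"hand":-1,"dp":[0.01,0,0],"angular":[0,-0.01,0]},{"hand":-1,"dp":[0.02,0,0],"angular":[0,-0.03,0]},{"hand":-1,"dp":[0.03,0,0],"angular":[0,-0.04,0]},{"hand":-1,"dp":[0.04,0,0],"angular":[0,-0.05,0]},{"hand":-1,"dp":[0.05,0,0.001],"angular":[0,-0.05,0]},{"hand":-1,"dp":[0.05,0,0.001],"angular":[0,-0.05,0]},{"hand":-1,"dp":[0.05,0,0.001],"angular":[0,-0.05,0]},{"hand":-1,"dp":[0.05,0,0.001],"angular":[0,-0.05,0]},{"hand":-1,"dp":[0.05,0,0.001],"angular":[0,-0.05,0]},{"hand":-1,"dp":[0.05,0,0.001],"angular":[0,-0.05,0]}]' 20
python3 - <<'E'
from h import *
import cv2
s=ctrl.read_state();print(np.round(s["q"],2),s["moment"])
a=ctrl.grab_frame("scene")[130:250,240:380];b=ctrl.grab_frame("wrist")
im=np.hstack([cv2.resize(a,(420,360),interpolation=2),cv2.resize(b,(380,285))[:285] if 0 else cv2.copyMakeBorder(cv2.resize(b,(380,285)),0,75,0,0,0)])
cv2.imwrite("pics/s5.png",cv2.convertScaleAbs(cv2.cvtColor(im,cv2.COLOR_RGB2BGR),alpha=1.5,beta=20))
E
```

```text
t: 20.35
ee_pos: [0.5814, 0.1629, 0.2228]
tcp_rot: [1.919, 1.513, -0.902]
ft_force: [2.4, 0.0, 13.3]
width: 0.0177
grip_force: 24.6
[ 0.51  0.74  1.18 -0.63  1.84  0.78] [-1.46418391  0.25481665  0.54753782]
```

View pics/s5.png

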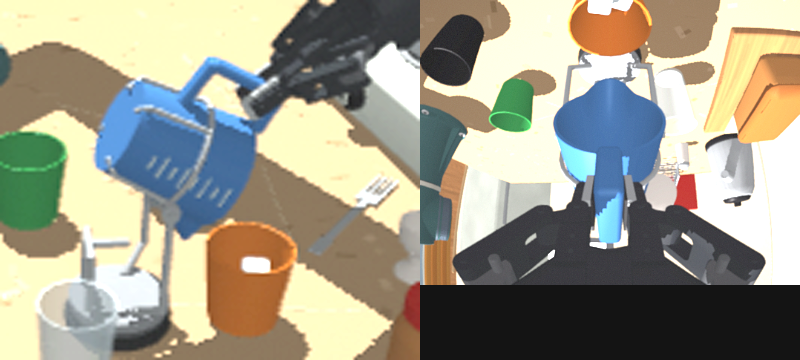

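Force rose to 13 N: at the stop. Cubes are in the cup and the jug looks empty. I bring it back along the arc.

```bash
python3 -m handwheel '[{"hand":-1,"dp":[-0.033,0,0.007],"angular":[0,0.051,0]},{"hand":-1,"dp":[-0.065,0,0.016],"angular":[0,0.102,0]},{"hand":-1,"dp":[-0.097,0,0.026],"angular":[0,0.153,0]},{"hand":-1,"dp":[-0.128,0,0.038],"angular":[0,0.204,0]},{"hand":-1,"dp":[-0.158,0,0.051],"angular":[0,0.255,0]},{"hand":-1,"dp":[-0.188,0,0.066],"angular":[0,0.306,0]},{"hand":-1,"dp":[-0.217,0,0.083],"angular":[0,0.357,0]},{"hand":-1,"dp":[-0.245,0,0.101],"angular":[0,0.407,0]},{"hand":-1,"dp":[-0.272,0,0.12],"angular":[0,0.458,0]},{"hand":-1,"dp":[-0.299,0,0.141],"angular":[0,0.509,0]}]' 20
python3 -m handwheel '[{"hand":-1,"dp":[-0.032,0,0.011],"angular":[0,0.051,0]},{"hand":-1,"dp":[-0.063,0,0.023],"angular":[0,0.102,0]},{"hand":-1,"dp":[-0.093,0,0.037],"angular":[0,0.153,0]},{"hand":-1,"dp":[-0.123,0,0.052],"angular":[0,0.204,0]},{"hand":-1,"dp":[-0.152,0,0.069],"angular":[0,0.255,0]},{"hand":-1,"dp":[-0.18,0,0.088],"angular":[0,0.306,0]},{"hand":-1,"dp":[-0.207,0,0.107],"angular":[0,0.357,0]},{"hand":-1,"dp":[-0.233,0,0.129],"angular":[0,0.407,0]},{"hand":-1,"dp":[-0.258,0,0.151],"angular":[0,0.458,0]},{"hand":-1,"dp":[-0.282,0,0.175],"angular":[0,0.509,0]}]' 20
python3 -m handwheel '[{"hand":-1,"dp":[-0.03,0,0.014],"angular":[0,0.051,0]},{"hand":-1,"dp":[-0.06,0,0.03],"angular":[0,0.102,0]},{"hand":-1,"dp":[-0.089,0,0.047],"angular":[0,0.153,0]},{"hand":-1,"dp":[-0.117,0,0.066],"angular":[0,0.204,0]},{"hand":-1,"dp":[-0.144,0,0.086],"angular":[0,0.255,0]},{"hand":-1,"dp":[-0.17,0,0.108],"angular":[0,0.306,0]},{"hand":-1,"dp":[-0.195,0,0.131],"angular":[0,0.357,0]},{"hand":-1,"dp":[-0.218,0,0.155],"angular":[0,0.407,0]},{"hand":-1,"dp":[-0.241,0,0.181],"angular":[0,0.458,0]},{"hand":-1,"dp":[-0.262,0,0.207],"angular":[0,0.509,0]}]' 20
```

```text
t: 21.7
ee_pos: [0.5731, 0.122, 0.2444]
tcp_rot: [2.195, 1.734, -0.522]
ft_force: [2.2, 6.5, 18.5]
width: 0.0176
grip_force: 25.4
t: 22.95
ee_pos: [0.5614, 0.071, 0.241]
tcp_rot: [2.424, 1.915, -0.086]
ft_force: [-2.3, -3.9, 24.4]
width: 0.0175
grip_force: 28.4
t: 24.2
ee_pos: [0.5516, 0.0292, 0.2107]
tcp_rot: [-2.293, -1.811, -0.377]
ft_force: [-1.5, -10.4, 12.8]
width: 0.0174
grip_force: 28.5
```

```bash
python3 -m handwheel '[{"hand":-1,"dp":[-0.029,0,0.018],"angular":[0,0.051,0]},{"hand":-1,"dp":[-0.057,0,0.037],"angular":[0,0.102,0]},{"hand":-1,"dp":[-0.084,0,0.058],"angular":[0,0.153,0]},{"hand":-1,"dp":[-0.11,0,0.08],"angular":[0,0.204,0]},{"hand":-1,"dp":[-0.134,0,0.103],"angular":[0,0.255,0]},{"hand":-1,"dp":[-0.158,0,0.127],"angular":[0,0.306,0]},{"hand":-1,"dp":[-0.18,0,0.153],"angular":[0,0.357,0]},{"hand":-1,"dp":[-0.201,0,0.18],"angular":[0,0.407,0]},{"hand":-1,"dp":[-0.22,0,0.208],"angular":[0,0.458,0]},{"hand":-1,"dp":[-0.22,0,0.208],"angular":[0,0.458,0]}]' 20
python3 -m handwheel '[{"hand":-0.5,"dp":[0,0,0],"angular":[0,0,0]},{"hand":0,"dp":[0,0,0],"angular":[0,0,0]},{"hand":0.2,"dp":[0,0,0],"angular":[0,0,0]},{"hand":0.2,"dp":[0,0,0],"angular":[0,0,0]},{"hand":0.2,"dp":[0,0,0],"angular":[0,0,0]},{"hand":0.2,"dp":[0,0,0],"angular":[0,0,0]},{"hand":0.2,"dp":[0,0,-0.15],"angular":[0,0,0]},{"hand":0.2,"dp":[0,0,-0.35],"angular":[0,0,0]},{"hand":0.2,"dp":[0,0,-0.6],"angular":[0,0,0]},{"hand":0.2,"dp":[0,0,-0.8],"angular":[0,0,0]}]' 20
python3 -m handwheel '[{"hand":0.2,"dp":[-0.1,0,-0.1],"angular":[0,0,0]},{"hand":0.2,"dp":[-0.2,0,-0.2],"angular":[0,0,0]},{"hand":0.2,"dp":[-0.2,0,-0.3],"angular":[0,0,0]},{"hand":0.2,"dp":[-0.2,0,-0.4],"angular":[0,0,0]},{"hand":0.2,"dp":[-0.2,0,-0.5],"angular":[0,0,0]},{"hand":0.2,"dp":[-0.2,0,-0.6],"angular":[0,0,0]},{"hand":0.2,"dp":[-0.2,0,-0.6],"angular":[0,0,0]},{"hand":0.2,"dp":[-0.2,0,-0.6],"angular":[0,0,0]},{"hand":0.2,"dp":[-0.2,0,-0.6],"angular":[0,0,0]},{"hand":0.2,"dp":[-0.2,0,-0.6],"angular":[0,0,0]}]' 20
python3 - <<'E'
from h import *
import cv2
a=ctrl.grab_frame("scene")[140:280,230:350];b=ctrl.grab_frame("top")[140:240,170:290]
im=np.hstack([cv2.resize(a,(386,450),interpolation=2),cv2.copyMakeBorder(cv2.resize(b,(410,342),interpolation=2),0,108,0,0,0)])
cv2.imwrite("pics/s6.png",cv2.convertScaleAbs(cv2.cvtColor(im,cv2.COLOR_RGB2BGR),alpha=1.5,beta=20))
E
```

```text
t: 25.45
ee_pos: [0.5454, 0.0097, 0.1684]
tcp_rot: [-2.06, -1.623, -0.732]
ft_force: [2.6, -5.6, 1.8]
width: 0.0174
grip_force: 27.7
t: 26.7
ee_pos: [0.5272, -0.0642, 0.2632]
tcp_rot: [-2.059, -1.627, -0.731]
ft_force: [0.1, -0.6, 0.2]
width: 0.0508
grip_force: 0.0
t: 27.95
ee_pos: [0.5086, -0.1407, 0.3128]
tcp_rot: [-2.058, -1.626, -0.731]
ft_force: [-0.1, -0.5, -0.3]
width: 0.0513
grip_force: 0.0
```

View pics/s6.png

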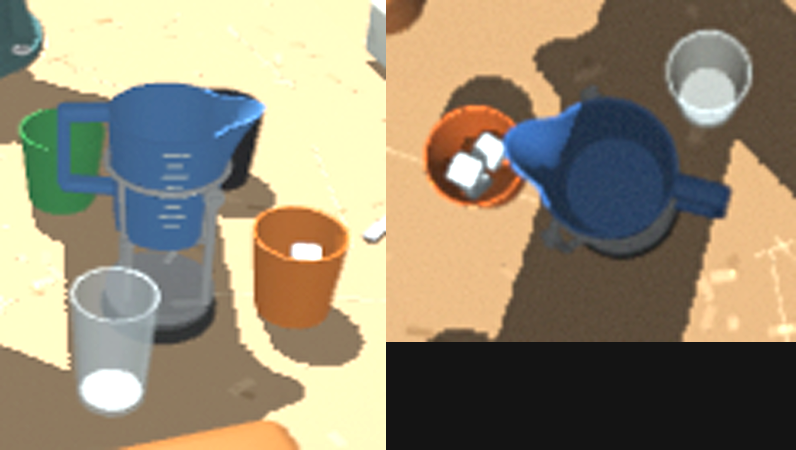

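The jug is upright and empty. The cup is unmoved, with two cubes visible at (463,172) and (488,152) and the third underneath at (478,182). The arm is clear of everything, so I'm handing in.

```bash
python3 -c '
from workcell import ctrl
print(ctrl.job_done())'
```

```text
the job is handed in; nothing more can be done
None
```

I turned the jug to the orange cup, tipped it to the stop and let it come back upright; the last images show the jug empty, two cubes plainly in the cup and a third partly hidden beneath them, and nothing else moved. The job is handed in, but no verdict came back.

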